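# Lock the round test-tube rack on its bayonet stand

## Robot

A 6-joint arm with a two-finger parallel gripper is mounted at the origin on the work surface. World frame = base frame: x ahead of the robot, y to its left, z up, the work surface at z = 0. Lengths are in m, angles in rad, forces in N, time in s.
With the tool pointing down it reaches from about 0.375 to 0.9 m from the base axis. Payload 3.1 kg.
Tool frame: the origin (TCP) lies at the very end of the fingers, on their centre line; the grasp point (between the pads) lies 19 mm behind it; z points along the fingers, y is the direction in which the jaws open and shut (so a half turn about z gives the same grasp; the last joint's range is limited). The gripper opens to 85 mm and grips with 20 to 120 N. Pads are 22 mm wide; open, the fingers measure 114 mm over their backs; the gripper's body (76 mm by 85 mm) begins 54 mm behind the grasp point. The pads swing forward as they close: fully open they stand 13 mm farther back than shut.
Start: joints at [1.004, 0.527, 1.433, -0, 1.181, -0.178], TCP at [0.237, 0.578, 0.231] pointing down, gripper open.
Joint ranges: [-3.08, 3.08], [-0.75, 2.2], [0.22, 2.44], [-1.43, 4.57], [0, 2.65], [-2.85, 2.85]. Speed limits (rad/s): [2.79, 2.79, 3.14, 3.14, 3.14, 3.14].

## Interface

Orientations are given as a unit quaternion [x, y, z, w].
In Python, from station import manip gives the robot as it stands. The module is installed in compiled form; this text tells all that it offers.
- The arm moves only by the tool send_rows, never from a script. Its argument "commands" is a list of rows, each an object with "delta_pos": the shift along the world's x, y, z in cm, a list of three; "yaw": the turn about the world's z in rad. A call has 1 to 10 rows; each row shifts and turns the pose as measured when the row begins; what a row does not reach is not made up. A row lasts 1/8 s, in which the tool goes at most 62.5 mm and 10.7 degrees, less where a joint would pass 70% of its speed; a pose out of reach is approached as far as the arm can. A call is refused whole if a number of a shift passes 6.25 or a number of a turn 0.188, either way. A call with a gripper value outside its range is refused whole. "grip" is the closure, from -1 (fully open) to 1 (shut), set as the call begins (left out, the last holds). The fingers move at their own pace and stop on an object; "force" is the grip in N (left out, the last holds). Time passes only in rows, so rows that do not move let the fingers close. It gives the time, the measured TCP pose, the force and the opening at its end, in the units of the state.
- manip.sense(): the state, without advancing time (a new reading comes with each control period).
- manip.snapshot(name): name is "scene" or "top" or "wrist"; returns the picture (384x512x3 uint8, blue, green, red); there is no depth.
- manip.get_calibration(name): a dict with "fx", "fy", "cx", "cy" (pixels), "world_to_cam" (4x4, takes a point from world to camera coordinates); the wrist camera has in their place "mount" (4x4, takes a point from camera to tool coordinates, whose origin is the TCP and whose axes are the flange's). Camera axes: x right, y down, z forward; pixel columns grow to the right and rows downward; lengths in m; the calibration is good to about 2 mm. A picture is of the moment at which its call begins: read the wrist's pose just before it. get_calibration takes no time and is no camera call.
- manip.sign_off(): hands the job in, once; it reports no verdict.
The state is a dict: "t": time; "q": joint angles; "qd": joint speeds; "tau": joint torques, N m; "tcp_pos": TCP position; "tool_rot": TCP orientation; "force": force on the tool from outside, world axes, zero at the start; "ft_torque": the same for the moment, N m; "finger_gap": opening from 0.0 (shut) to 1.0 (fully open).
Only numpy, scipy, OpenCV 4.12 (cv2) and the standard library are available. Lean on these libraries where they do the work, as an engineer would, in place of code of your own. Each camera call takes 0.05 s, during which the arm holds its last target. There are 200 camera calls.

## Task

Hang the white round test-tube rack on the blue bayonet collar of the stand: lower its stem into the collar so that its two red lugs go down through the two entry slots onto the ledge, then turn it clockwise (seen from above) under light downward pressure until you feel the lugs drop into the locking notches and the rack sits flush on the collar. Work by feel and gently: the plastic cracks if the rack is bumped, pushed or twisted hard against the stand (40 N is too much). Let go of the rack at the end, and leave the beaker, the bottle and the jar where they stand.

Things in the scene. Friction and masses are not known exactly. Their poses are not given: they have to be found in the camera images.
- rack_grip (a point): Mid handle of the loose white rack (0.18-0.33 kg), 66 mm above its stem's underside; z up, x along the handle, y across. Handle block 44 mm long (x), 24 mm thick (y, grasp across this), from 24.5 mm below this point to 15.5 above. Under it a flange, radius 32 mm, 6 mm thick (underside 30.5 mm below this point), spokes and a rim ring, radius 50-69 mm, with dark tube holes.
- rack_foot (a point): Centre of the underside of the rack's stem, 66 mm below the handle point, same axes. Stem radius 14 mm, tip tapered over 6 mm. Two red lugs stick out of the stem along +x and -x (in line with the handle) to radius 42 mm; each 8 mm wide, 8 mm high, underside 10 mm above this point. The rack starts standing on this foot on the table. A half turn about z makes no difference.
- stand: Grey round base, radius 75 mm, 12 mm thick, fixed to the table, carrying an upright blue bayonet collar: bore radius 16.5 mm, outer radius 34 mm. Origin on the collar's axis at table height, z up. Two entry slots, 13 mm wide, open at the top, lie along its +x and -x; a yellow stripe on the base marks each. A half turn makes no difference.
- collar_top (a point): Centre of the collar's top (3 mm rubber pads), 70 mm above the table. The locked rack's flange sits flush on it (handle point 100.5 mm above the table). Clockwise of each entry slot the collar is a roof, underside 62 mm, under which the lug slides, to a stop 105 degrees round; anticlockwise of it is a full-height post. Nearly rigid; over 40 N between them is too much.
- ledge (a point): On the collar's axis at the level of the metal ledge, 50 mm above the table, on which the lugs land in the entry slots (handle point then at 106 mm). The ledge has a notch for each lug, 13 mm wide, 9 mm deep, somewhere 37 to 71 degrees clockwise (seen from above) of the entry: differs each time, not measured, find it by feel. There the rack drops 5.5 mm and can turn no more.
- beaker: Loose open glass beaker, radius 32 mm, 85 mm tall, origin at its underside; leave alone.
- bottle: Loose small amber bottle, radius 22 mm, 85 mm tall, origin at its underside; leave alone.
- jar: Loose clear jar with white cap, radius 28 mm, 70 mm tall, origin at its underside; leave alone.
There are look-alikes about, which are no part of the job. Of the things shaped like the part that bears rack_grip, the white one is meant.

How it is judged:
On the way, in this order (a step that is already met when the one before it is completed fails the run):
1. the lugs are down through the entry slots and on the ledge (z of rack_grip in the frame of stand between 0.1038 and 0.109 m and horizontal distance between rack_grip and stand below 0.006 m), for 0.1 s.
2. the rack has been turned clockwise and has dropped into the notches, flush on the collar (z of rack_grip in the frame of stand between 0.097 and 0.103 m and horizontal distance between rack_grip and stand below 0.006 m and angle between rack_grip's own z axis and vertical below 0.07 rad and angle between the x axis of rack_grip and the x axis of stand, either way round between 0.45 and 1.4 rad), for 0.2 s.
At the end, for the whole second after the job is handed in: Rack locked, let go and at rest: handle point 97-103 mm above the stand's origin, within 6 mm of its axis, tilt under 0.07 rad, handle 0.45-1.4 rad from the entry-slot line; beaker, bottle and jar within 20 mm of their start, tilt under 0.1 rad (all of step 2 and linear speed of rack below 0.02 m/s and distance of each of beaker, bottle, jar from where it was at the start of the episode below 0.02 m and angle between each of beaker, bottle, jar's own z axis and vertical below 0.1 rad); the robot touches nothing.
It fails at once if rack and stand pressed together with more than 40 N (contact force between rack and stand above 40 N).
It fails at once if the beaker is pushed away or tipped (distance of beaker from where it was at the start of the episode above 0.03 m or angle between beaker's own z axis and vertical above 0.3 rad).
It fails at once if the bottle is pushed away or tipped (distance of bottle from where it was at the start of the episode above 0.03 m or angle between bottle's own z axis and vertical above 0.3 rad).
It fails at once if the jar is pushed away or tipped (distance of jar from where it was at the start of the episode above 0.03 m or angle between jar's own z axis and vertical above 0.3 rad).
It also fails if it takes over 69 s, if anything falls off the work surface, if the arm or the gripper's body presses on something with over 40 N, if the wrist force passes 120 N, or if a joint passes its speed limit or range.

## Working session

There is one attempt and no reset: what is moved stays moved. The work goes in short steps, Python scripts to look and compute and a tool call to move; the robot and the scene stay as the last step left them, time stands still between calls to the robot, and variables do not carry over. Pictures are saved under pics/ and viewed, about 8 in all and at most 12, crops included, and the job is handed in when it is done.

Besides the shell and the picture viewer there is one more tool, called after "Emit:" by a JSON object that holds its "method" and its "body", one argument or row to a line. send_rows: Moves the arm, as the interface text tells. Its arguments: {"type":"object","properties":{"commands":{"type":"array","items":{"type":"object","properties":{"delta_pos":{"type":"array","items":{"type":"number"}},"yaw":{"type":"number"}}}},"grip":{"type":"number"},"force":{"type":"number"}},"required":["commands"]}

```bash
mkdir -p pics; python3 - <<'E'
from station import manip
import cv2,numpy as np
s=manip.sense(); print(s['t'],s['tcp_pos'],s['tool_rot'],s['force'],s['finger_gap'])
for n in('scene','top'):
    im=manip.snapshot(n); cv2.imwrite(f'pics/{n}0.png',im)
    c=manip.get_calibration(n); print(n,c['fx'],c['cx'],c['cy'],np.round(c['world_to_cam'],3).tolist())
print(np.round(manip.get_calibration('wrist')['mount'],4).tolist(), manip.get_calibration('wrist')['fx'])
a=cv2.imread('pics/scene0.png');b=cv2.imread('pics/top0.png')
E
```

```text
0.0 [0.23649036 0.57773549 0.23032336] [ 1.93168056e-01  9.81165059e-01 -1.03335363e-03 -4.01873283e-04] [0.926348   0.1432553  0.34586181] 1.0022339955937902
scene 476.43251636650353 260.1317025144462 188.84723604208062 [[0.532, 0.847, 0.005, -0.28], [0.463, -0.287, -0.838, -0.171], [-0.708, 0.449, -0.545, 1.865], [0.0, 0.0, 0.0, 1.0]]
top 449.76905757871197 253.83837470138337 197.28196595897924 [[0.02, -1.0, -0.014, 0.004], [-0.981, -0.017, -0.191, 0.524], [0.191, 0.017, -0.981, 1.181], [0.0, 0.0, 0.0, 1.0]]
[[-0.0005, -0.9608, -0.2772, 0.0704], [1.0, -0.0007, 0.0005, -0.0004], [-0.0007, -0.2772, 0.9608, -0.1431], [0.0, 0.0, 0.0, 1.0]] 271.0617232400619
```

View pics/top0.png

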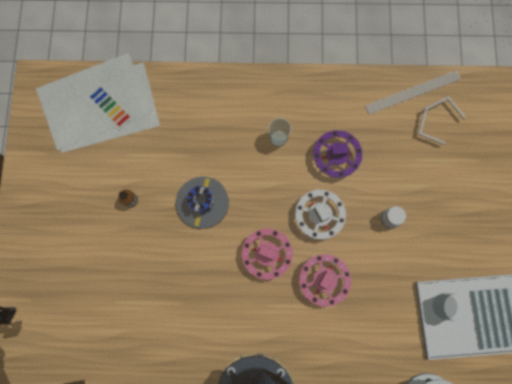

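View pics/scene0.png

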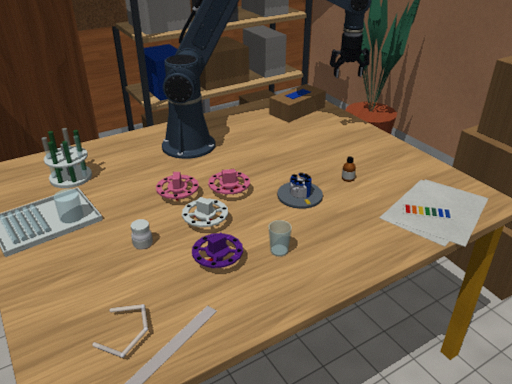

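The top view shows these candidates: the white rack at (320,215), two pink ones at (267,254) and (325,281), and a purple one at (338,153). The white one is the target. The stand is at (202,203), the beaker at (279,131), the bottle at (127,198) and the jar at (392,217).

```bash
cat > h.py <<'E'
import cv2,numpy as np
from station import manip
from scipy.spatial.transform import Rotation as R
def cam(n,s=None):
    c=manip.get_calibration(n)
    K=np.array([[c['fx'],0,c['cx']],[0,c['fy'],c['cy']],[0,0,1]])
    if n=='wrist':
        T=np.eye(4);T[:3,:3]=R.from_quat(s['tool_rot']).as_matrix();T[:3,3]=s['tcp_pos'];T=T@np.array(c['mount'])
    else: T=np.linalg.inv(np.array(c['world_to_cam']))
    return K,T
def ray(KT,px,z):
    K,T=KT;px=np.atleast_2d(np.asarray(px,float))
    d=(T[:3,:3]@np.linalg.inv(K)@np.c_[px,np.ones(len(px))].T).T;o=T[:3,3]
    return o+d*((z-o[2])/d[:,2])[:,None]
def proj(KT,P):
    K,T=KT;p=(np.atleast_2d(P)-T[:3,3])@T[:3,:3]@K.T
    return p[:,:2]/p[:,2:]
E
python3 - <<'E'
from h import *
im=cv2.imread('pics/top0.png');KT=cam('top')
hsv=cv2.cvtColor(im,cv2.COLOR_BGR2HSV)
def comps(m,box,z,lab):
    x0,y0,x1,y1=box;k=np.zeros_like(m);k[y0:y1,x0:x1]=m[y0:y1,x0:x1]
    n,L,st,ce=cv2.connectedComponentsWithStats(k)
    for i in range(1,n):
        if st[i,4]>5: print(lab,st[i].tolist(),ce[i].round(1),ray(KT,ce[i],z)[0].round(4))
    return k
w=cv2.inRange(hsv,(0,0,120),(180,45,255))
k=comps(w,(290,185,350,245),.04,'white')
p=cv2.findNonZero(k);e=cv2.fitEllipse(cv2.convexHull(p));print(e,ray(KT,e[0],.04))
y=cv2.inRange(hsv,(18,110,90),(35,255,255));comps(y,(172,172,232,232),.012,'yellow')
g=cv2.inRange(hsv,(0,0,0),(180,80,140));g=comps(g,(172,172,232,232),.012,'grey')
e=cv2.fitEllipse(cv2.convexHull(cv2.findNonZero(g)));print(e,ray(KT,e[0],.012))
b=cv2.inRange(hsv,(105,90,30),(130,255,255));comps(b,(172,172,232,232),.067,'blue')
for n,px in dict(beaker=(281,138),bottle=(127,202),jar=(390,221)).items(): print(n,ray(KT,px,.0).round(3))
for n,px in dict(pink1=(267,254),pink2=(325,281),purp=(337,154)).items(): print(n,ray(KT,px,.05).round(3))
c=[cv2.resize(im[y-32:y+32,x-32:x+32],None,fx=6,fy=6,interpolation=cv2.INTER_CUBIC) for x,y in((320,215),(202,203))]
cv2.imwrite('pics/crop.png',np.hstack(c))
E
```

```text
white [295, 189, 51, 51, 1302] [320.7 213.9] [ 0.483  -0.1698  0.04  ]
((320.0556335449219, 214.05484008789062), (49.42894744873047, 50.98213195800781), 119.49585723876953) [[ 0.48261665 -0.16796094  0.04      ]]
yellow [204, 179, 5, 7, 28] [206.2 182.1] [0.5731 0.1515 0.012 ]
yellow [195, 217, 5, 9, 34] [197.1 220.9] [0.4614 0.1725 0.012 ]
grey [175, 176, 54, 53, 2004] [202.  202.3] [0.5146 0.161  0.012 ]
((201.75894165039062, 202.1739044189453), (52.216793060302734, 53.82553482055664), 65.69403076171875) [[0.51490704 0.16158994 0.012     ]]
blue [190, 188, 7, 7, 30] [192.8 191.3] [0.5345 0.1797 0.067 ]
blue [207, 191, 3, 3, 8] [208.1 192.1] [0.5329 0.138  0.067 ]
blue [187, 196, 4, 3, 8] [188.5 197. ] [0.5185 0.1907 0.067 ]
blue [208, 197, 4, 4, 10] [209.6 198.5] [0.5154 0.1333 0.067 ]
blue [188, 202, 4, 4, 11] [189.8 203.5] [0.5008 0.1863 0.067 ]
blue [200, 202, 9, 10, 45] [204.7 206.3] [0.4937 0.1458 0.067 ]
beaker [[ 0.712 -0.061  0.   ]]
bottle [[0.514 0.377 0.   ]]
jar [[ 0.473 -0.369  0.   ]]
pink1 [[ 0.37  -0.024  0.05 ]]
pink2 [[ 0.303 -0.178  0.05 ]]
purp [[ 0.651 -0.215  0.05 ]]
```

View pics/crop.png

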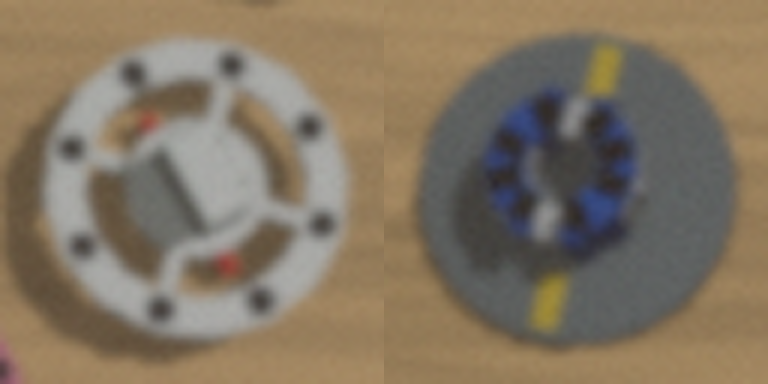

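Emit:
{"method": "send_rows", "body": {
  "commands": [
    {"delta_pos": [3.1, -4.6, 0.5], "yaw": 0.05},
    {"delta_pos": [3.1, -4.6, 0.5], "yaw": 0.05},
    {"delta_pos": [3.1, -4.6, 0.5], "yaw": 0.05},
    {"delta_pos": [3.1, -4.6, 0.5], "yaw": 0.05},
    {"delta_pos": [3.1, -4.6, 0]},
    {"delta_pos": [3.1, -4.6, 0]},
    {"delta_pos": [3.1, -4.6, 0]},
    {"delta_pos": [3.1, -4.6, 0]},
    {"delta_pos": [3.0, -4.6, 0]},
    {"delta_pos": [0, 0, 0]}
  ],
  "grip": -1
}}

```text
validation failed for argument at $.co...
```

```bash
python3 - <<'E'
from h import *
im=cv2.imread('pics/top0.png');KT=cam('top')
l=ray(KT,[(313,203.7),(326.2,227.2)],.014);print(l.round(4),l.mean(0).round(4),np.degrees(np.arctan2(*(l[0]-l[1])[1::-1])))
s=manip.sense();print(s['t'],s['tcp_pos'].round(4),s['tool_rot'].round(4),s['q'].round(3),s['force'].round(2))
im=manip.snapshot('wrist');cv2.imwrite('pics/w1.png',im)
E
```

```text
[[ 0.5158 -0.1518  0.014 ]
 [ 0.4501 -0.1881  0.014 ]] [ 0.483 -0.17   0.014] 28.92256576077736
0.1 [0.2365 0.5778 0.2304] [ 1.932e-01  9.812e-01 -9.000e-04 -4.000e-04] [ 1.003  0.528  1.434 -0.     1.181 -0.178] [-0.19  0.45 -0.61]
```

View pics/w1.png

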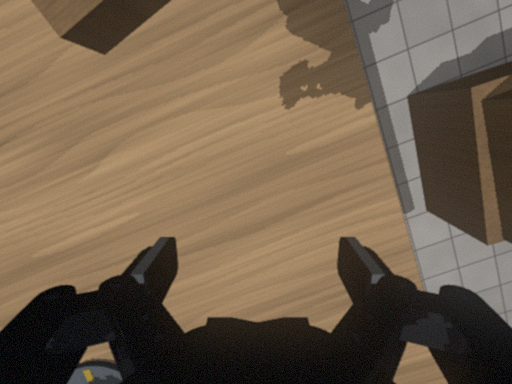

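The move was refused because every row needs a yaw, and this view shows only the empty table. I'll resend it.

Emit:
{"method": "send_rows", "body": {
  "commands": [
    {"delta_pos": [3.1, -4.6, 0.5], "yaw": 0.05},
    {"delta_pos": [3.1, -4.6, 0.5], "yaw": 0.05},
    {"delta_pos": [3.1, -4.6, 0.5], "yaw": 0.05},
    {"delta_pos": [3.1, -4.6, 0.5], "yaw": 0.05},
    {"delta_pos": [3.1, -4.6, 0], "yaw": 0.0},
    {"delta_pos": [3.1, -4.6, 0], "yaw": 0.0},
    {"delta_pos": [3.1, -4.6, 0], "yaw": 0.0},
    {"delta_pos": [3.1, -4.6, 0], "yaw": 0.0},
    {"delta_pos": [3.0, -4.6, 0], "yaw": 0.0},
    {"delta_pos": [0, 0, 0], "yaw": 0.0}
  ],
  "grip": -1.0
}}

```text
t: 1.4
tcp_pos: [0.521, 0.1504, 0.249]
tool_rot: [0.089, 0.996, -0.001, 0.0]
force: [-0.0, 0.7, 0.5]
finger_gap: 0.998
```

```bash
python3 - <<'E'
from h import *
s=manip.sense();print(s['t'],s['tcp_pos'].round(4),s['tool_rot'].round(4),s['q'].round(3),s['force'].round(2))
im=manip.snapshot('wrist');cv2.imwrite('pics/w2.png',im);np.save('w2.npy',np.r_[s['tcp_pos'],s['tool_rot']])
E
```

```text
1.4 [0.521  0.1504 0.249 ] [ 8.92e-02  9.96e-01 -8.00e-04  5.00e-04] [ 0.076  0.395  1.62  -0.002  1.126 -1.315] [-0.02  0.73  0.45]
```

View pics/w2.png

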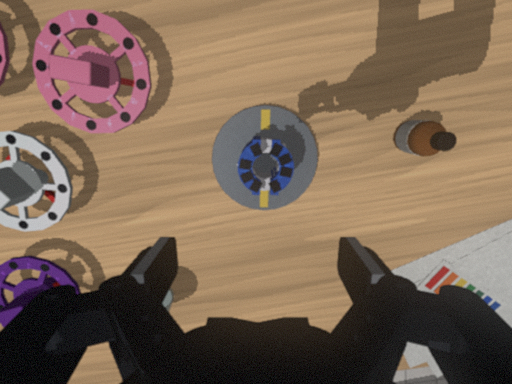

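The wrist view shows the stand at about (265,157) with yellow stripes at (265,119) and (264,198). The collar's centre is near (265,166).

```bash
python3 - <<'E'
from h import *
im=cv2.imread('pics/w2.png');v=np.load('w2.npy');KT=cam('wrist',dict(tcp_pos=v[:3],tool_rot=v[3:]))
hsv=cv2.cvtColor(im,cv2.COLOR_BGR2HSV)
box=np.zeros(im.shape[:2],np.uint8);box[98:216,205:325]=255
y=cv2.inRange(hsv,(18,110,90),(35,255,255))&box
n,L,st,ce=cv2.connectedComponentsWithStats(y);I=[i for i in range(1,n) if st[i,4]>30]
P=[ray(KT,ce[i],.012)[0] for i in I];print(ce[I],st[I].tolist(),np.round(P,4),np.degrees(np.arctan2(*(P[0]-P[1])[1::-1])),np.mean(P,0).round(4))
b=cv2.inRange(hsv,(105,110,40),(130,255,255))&box
p=cv2.findNonZero(b);H=cv2.convexHull(p)
for z in(.05,.06,.07):
  w=ray(KT,H[:,0],z)[:,:2];c,r=cv2.minEnclosingCircle(w.astype(np.float32)*1000);print('blue',z,np.round(c,1),round(r,1),cv2.fitEllipse(H)[0],ray(KT,cv2.fitEllipse(H)[0],z).round(4))
# base
g=cv2.inRange(hsv,(80,0,30),(180,110,150))&box
ed=cv2.morphologyEx(g|b|y,cv2.MORPH_OPEN,np.ones((3,3)))
w=ray(KT,cv2.convexHull(cv2.findNonZero(ed))[:,0],.012)[:,:2];c,r=cv2.minEnclosingCircle(w.astype(np.float32)*1000);print('base',np.round(c,1),round(r,1))
cv2.imwrite('pics/c2.png',np.hstack([cv2.resize(x[100:214,208:322],None,fx=3.5,fy=3.5) for x in(im,cv2.cvtColor(ed,8))]))
# base ellipse via top
E
```

```text
[[264.93529412 118.95882353]
 [263.58536585 198.63414634]] [[261, 110, 9, 20, 170], [260, 191, 8, 16, 123]] [[0.46   0.1716 0.012 ]
 [0.5711 0.1504 0.012 ]] 169.18498752595679 [0.5156 0.161  0.012 ]
blue 0.05 [517.8 160.9] 39.3 (265.3518981933594, 166.39566040039062) [[0.517  0.1613 0.05  ]]
blue 0.06 [515.8 161. ] 38.1 (265.3518981933594, 166.39566040039062) [[0.515  0.1613 0.06  ]]
blue 0.07 [513.9 161. ] 37.0 (265.3518981933594, 166.39566040039062) [[0.5131 0.1613 0.07  ]]
base [514.5 161.1] 73.4
```

Emit:
{"method": "send_rows", "body": {
  "commands": [
    {"delta_pos": [-0.7, -5.3, 0], "yaw": 0.12},
    {"delta_pos": [-0.6, -5.3, 0], "yaw": 0.12},
    {"delta_pos": [-0.6, -5.3, 0], "yaw": 0.12},
    {"delta_pos": [-0.6, -5.3, 0], "yaw": 0.12},
    {"delta_pos": [-0.6, -5.3, 0], "yaw": 0.12},
    {"delta_pos": [-0.6, -5.3, 0], "yaw": 0.1},
    {"delta_pos": [0, 0, 0], "yaw": 0.0}
  ],
  "grip": -1.0
}}

```text
t: 2.33
tcp_pos: [0.4774, -0.1633, 0.2479]
tool_rot: [-0.277, 0.961, 0.002, -0.002]
force: [-0.3, 1.2, -0.5]
finger_gap: 1.001
```

```bash
python3 - <<'E'
from h import *
s=manip.sense();print(s['t'],s['tcp_pos'].round(4),s['tool_rot'].round(4),s['q'].round(3),s['force'].round(2))
im=manip.snapshot('wrist');cv2.imwrite('pics/w3.png',im);np.save('w3.npy',np.r_[s['tcp_pos'],s['tool_rot']])
E
```

```text
2.325 [ 0.4774 -0.1633  0.2479] [-0.2772  0.9608  0.0016 -0.0017] [-5.510e-01  3.460e-01  1.707e+00 -1.000e-03  1.093e+00 -2.684e+00] [-0.26  1.19 -0.49]
```

View pics/w3.png

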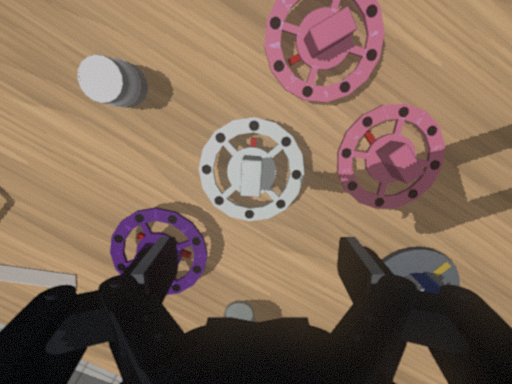

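The wrist view shows the white rack at about (252,169), its handle top at about (251,176) and a red lug at (253,142).

```bash
python3 - <<'E'
from h import *
im=cv2.imread('pics/w3.png');v=np.load('w3.npy');KT=cam('wrist',dict(tcp_pos=v[:3],tool_rot=v[3:]))
hsv=cv2.cvtColor(im,cv2.COLOR_BGR2HSV)
box=np.zeros(im.shape[:2],np.uint8);box[110:226,192:312]=255
w=cv2.inRange(hsv,(0,0,110),(180,50,255))&box
n,L,st,ce=cv2.connectedComponentsWithStats(w);i=1+np.argmax(st[1:,4])
H=cv2.convexHull(cv2.findNonZero((L==i).astype(np.uint8)));e=cv2.fitEllipse(H)
for z in(.035,.045,.055):
  W=ray(KT,H[:,0],z)[:,:2]*1000;print('ring',z,np.round(cv2.minEnclosingCircle(W.astype(np.float32)),1) if 0 else (cv2.minEnclosingCircle(W.astype(np.float32))))
r=cv2.inRange(hsv,(0,120,80),(8,255,255))|cv2.inRange(hsv,(172,120,80),(180,255,255));r&=box
n,L,st,ce=cv2.connectedComponentsWithStats(r);print('red',st[1:].tolist(),ce[1:],ray(KT,ce[1:],.018)[:,:2].round(4))
c=hsv[150:200,236:272,2];print(np.percentile(c,[10,50,90,99]))
t=np.zeros_like(box);t[150:205,232:280]=cv2.inRange(hsv[150:205,232:280],(0,0,int(sum(np.percentile(c,[50,99]))/2)),(180,50,255))
n,L,st,ce=cv2.connectedComponentsWithStats(t)
for i in range(1,n):
  if st[i,4]>100:
    R_=cv2.minAreaRect(cv2.findNonZero((L==i).astype(np.uint8)));B=ray(KT,cv2.boxPoints(R_),.0815)[:,:2]
    print(st[i],R_,B.mean(0).round(4),np.linalg.norm(np.diff(B,axis=0),axis=1).round(4),np.degrees(np.arctan2(*(B[1]-B[0])[::-1])))
E
```

```text
ring 0.035 ((483.4931335449219, -167.7469024658203), 71.0336685180664)
ring 0.045 ((481.661865234375, -168.69216918945312), 69.0394287109375)
ring 0.055 ((479.8305969238281, -169.6374969482422), 67.0452651977539)
red [[250, 138, 7, 9, 50]] [[253.06 141.66]] [[ 0.4503 -0.186 ]]
[120.  185.5 194.  197. ]
[232 150  47  41 405] ((255.0, 170.0), (40.0, 46.0), 90.0) [ 0.4717 -0.1693] [0.0523 0.0473 0.0545] 122.13151110990702
[242 162  18  33 388] ((250.07937622070312, 177.96763610839844), (16.413053512573242, 33.056190490722656), 4.398705005645752) [ 0.4827 -0.1692] [0.0397 0.0189 0.0397] -153.01588923294315
```

Emit:
{"method": "send_rows", "body": {
  "commands": [
    {"delta_pos": [0.5, -0.6, -2], "yaw": -0.07},
    {"delta_pos": [0, 0, -4.5], "yaw": 0.0},
    {"delta_pos": [0, 0, -4.5], "yaw": 0.0},
    {"delta_pos": [0, 0, -2.5], "yaw": 0.0},
    {"delta_pos": [0, 0, 0], "yaw": 0.0}
  ],
  "grip": -0.1,
  "force": 50
}}

```text
t: 3.0
tcp_pos: [0.4824, -0.1549, 0.1105]
tool_rot: [-0.248, 0.969, 0.004, -0.001]
force: [-0.2, -0.1, 0.2]
finger_gap: 0.55
```

```bash
python3 - <<'E'
from h import *
s=manip.sense();print(s['t'],s['tcp_pos'].round(4),s['tool_rot'].round(4),s['q'].round(3),s['force'].round(2),s['finger_gap'])
im=manip.snapshot('wrist');cv2.imwrite('pics/w4.png',im)
E
```

```text
3.0 [ 0.4824 -0.1549  0.1105] [-0.2475  0.9689  0.0043 -0.0014] [-0.534  0.562  1.831  0.006  0.757 -2.609] [-0.22 -0.12  0.21] 0.5495873451887444
```

View pics/w4.png

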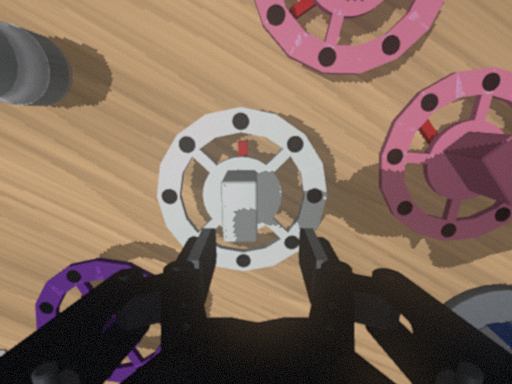

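The handle at (240,210) is left of the finger midline at about 257, which matches the 14 mm y drift in the pose. I'll correct that.

Emit:
{"method": "send_rows", "body": {
  "commands": [
    {"delta_pos": [0, -1.4, 0], "yaw": -0.01},
    {"delta_pos": [0, 0, 0], "yaw": 0.0},
    {"delta_pos": [0, 0, 0], "yaw": 0.0}
  ]
}}

```text
t: 3.42
tcp_pos: [0.4854, -0.1702, 0.1149]
tool_rot: [-0.243, 0.97, 0.001, 0.002]
force: [0.5, 1.1, -0.2]
finger_gap: 0.553
```

```bash
python3 - <<'E'
from h import *
s=manip.sense();print(s['t'],s['tcp_pos'].round(4),s['tool_rot'].round(4),s['force'].round(2))
im=manip.snapshot('wrist');cv2.imwrite('pics/w5.png',im);KT=cam('wrist',s)
hsv=cv2.cvtColor(im,cv2.COLOR_BGR2HSV)
print(proj(KT,[.4825,-.169,.0815]),proj(KT,s['tcp_pos']))
r=cv2.inRange(hsv,(0,120,60),(8,255,255))|cv2.inRange(hsv,(172,120,60),(180,255,255));r[:, :200]=0;r[:,320:]=0
n,L,st,ce=cv2.connectedComponentsWithStats(r);print(st[1:].tolist(),ray(KT,ce[1:],.018)[:,:2].round(4))
cv2.imwrite('pics/c5.png',cv2.resize(im[100:300,150:370],None,fx=2.5,fy=2.5))
E
```

```text
3.425 [ 0.4854 -0.1702  0.1149] [-0.2431  0.97    0.0011  0.0018] [ 0.47  1.13 -0.19]
[[260.80816548 216.41761129]] [[257.52323645 240.81710533]]
[[307, 7, 13, 18, 151], [256, 145, 9, 15, 133]] [[ 0.3384 -0.1986]
 [ 0.4508 -0.1859]]
```

View pics/c5.png

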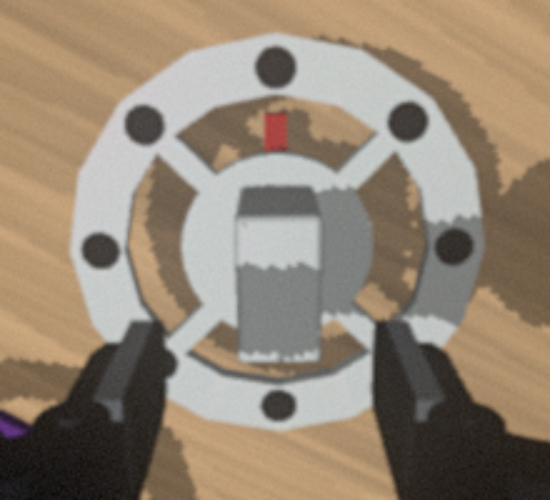

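The handle's centre sits at (261.6,214.8), where I predicted (260.8,216.4), and it lies parallel to the jaws. The handle position holds to about 1 mm, so I'm descending.

Emit:
{"method": "send_rows", "body": {
  "commands": [
    {"delta_pos": [-0.3, 0.1, -1.5], "yaw": 0.0},
    {"delta_pos": [0, 0, -1.5], "yaw": 0.0},
    {"delta_pos": [0, 0, -1.2], "yaw": 0.0},
    {"delta_pos": [0, 0, -1.0], "yaw": 0.0},
    {"delta_pos": [0, 0, 0], "yaw": 0.0}
  ]
}}

```text
t: 4.1
tcp_pos: [0.4834, -0.1702, 0.0616]
tool_rot: [-0.243, 0.97, -0.0, 0.003]
force: [-0.8, 1.0, -0.3]
finger_gap: 0.548
```

Emit:
{"method": "send_rows", "body": {
  "commands": [
    {"delta_pos": [-0.1, 0.1, -0.6], "yaw": 0.0},
    {"delta_pos": [0, 0, -0.3], "yaw": 0.0},
    {"delta_pos": [0, 0, 0], "yaw": 0.0}
  ]
}}

```text
t: 4.47
tcp_pos: [0.4828, -0.1693, 0.0523]
tool_rot: [-0.243, 0.97, -0.0, 0.003]
force: [0.2, 0.1, 0.1]
finger_gap: 0.551
```

Emit:
{"method": "send_rows", "body": {
  "commands": [
    {"delta_pos": [0, 0, 0], "yaw": 0.0},
    {"delta_pos": [0, 0, 0], "yaw": 0.0},
    {"delta_pos": [0, 0, 0], "yaw": 0.0},
    {"delta_pos": [0, 0, 0], "yaw": 0.0}
  ],
  "grip": 1.0,
  "force": 60
}}

```text
t: 4.97
tcp_pos: [0.4829, -0.1692, 0.0527]
tool_rot: [-0.243, 0.97, -0.001, 0.004]
force: [-0.4, 0.2, -1.7]
finger_gap: 0.272
```

Emit:
{"method": "send_rows", "body": {
  "commands": [
    {"delta_pos": [0, 0, 1.0], "yaw": 0.0},
    {"delta_pos": [0, 0, 3.0], "yaw": 0.0},
    {"delta_pos": [0, 0, 4.0], "yaw": 0.0},
    {"delta_pos": [0, 0, 3.5], "yaw": 0.0},
    {"delta_pos": [0, 0, 0], "yaw": 0.0}
  ]
}}

```text
t: 5.6
tcp_pos: [0.4816, -0.1687, 0.1719]
tool_rot: [-0.243, 0.97, -0.0, 0.003]
force: [0.2, 0.1, -2.9]
finger_gap: 0.271
```

Emit:
{"method": "send_rows", "body": {
  "commands": [
    {"delta_pos": [0.4, 4.0, 0], "yaw": -0.08},
    {"delta_pos": [0.4, 4.0, 0], "yaw": -0.08},
    {"delta_pos": [0.4, 4.0, 0], "yaw": -0.08},
    {"delta_pos": [0.4, 4.0, 0], "yaw": -0.08},
    {"delta_pos": [0.4, 4.0, 0], "yaw": -0.08},
    {"delta_pos": [0.4, 4.0, 0], "yaw": -0.08},
    {"delta_pos": [0.4, 3.5, 0], "yaw": -0.08},
    {"delta_pos": [0.4, 2.5, 0], "yaw": -0.06},
    {"delta_pos": [0, 0, 0], "yaw": 0.0},
    {"delta_pos": [0, 0, 0], "yaw": 0.0}
  ]
}}

```text
t: 6.85
tcp_pos: [0.5051, 0.1397, 0.1622]
tool_rot: [0.076, 0.997, -0.001, -0.007]
force: [-0.2, -0.5, -3.1]
finger_gap: 0.274
```

Emit:
{"method": "send_rows", "body": {
  "commands": [
    {"delta_pos": [1.0, 2.1, 0], "yaw": -0.04},
    {"delta_pos": [0, 0, 0], "yaw": 0.0},
    {"delta_pos": [0, 0, 0], "yaw": 0.0}
  ]
}}

```text
t: 7.22
tcp_pos: [0.5137, 0.1575, 0.1608]
tool_rot: [0.097, 0.995, -0.001, -0.009]
force: [-0.4, 0.3, -2.8]
finger_gap: 0.273
```

```bash
python3 - <<'E'
from h import *
s=manip.sense();print(s['t'],s['tcp_pos'].round(4),s['tool_rot'].round(4),s['q'].round(3),s['force'].round(2),s['finger_gap'])
im=manip.snapshot('scene');a=cv2.resize(im[120:230,240:350],None,fx=3.6,fy=3.6,interpolation=cv2.INTER_CUBIC)
im=manip.snapshot('wrist');b=cv2.resize(im[80:360,116:396],(396,396));np.save('w6.npy',np.r_[s['tcp_pos'],s['tool_rot']]);cv2.imwrite('pics/w6.png',im)
cv2.imwrite('pics/c6.png',np.hstack([a,b]))
E
```

```text
7.225 [0.5137 0.1575 0.1608] [ 0.0975  0.9952 -0.0015 -0.0091] [ 8.900e-02  5.150e-01  1.709e+00  1.000e-03  9.360e-01 -1.287e+00] [-0.42  0.28 -2.76] 0.2731213653449567
```

View pics/c6.png

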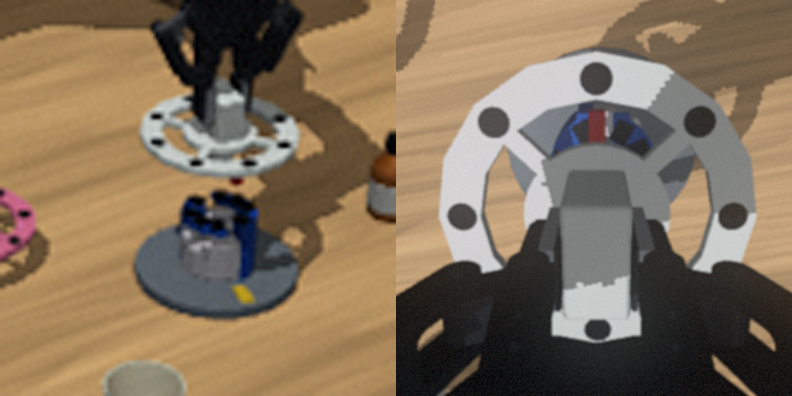

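The rack hangs level over the collar. In the wrist crop the red lug at (597,126) is in line with the slot and stripe.

Emit:
{"method": "send_rows", "body": {
  "commands": [
    {"delta_pos": [0.2, 0.35, 0], "yaw": 0.005},
    {"delta_pos": [0, 0, -1.0], "yaw": 0.0},
    {"delta_pos": [0, 0, -1.0], "yaw": 0.0},
    {"delta_pos": [0, 0, -0.8], "yaw": 0.0},
    {"delta_pos": [0, 0, 0], "yaw": 0.0}
  ]
}}

```text
t: 7.95
tcp_pos: [0.5152, 0.1603, 0.1304]
tool_rot: [0.095, 0.995, -0.002, -0.01]
force: [-0.2, 0.1, -3.7]
finger_gap: 0.267
```

Emit:
{"method": "send_rows", "body": {
  "commands": [
    {"delta_pos": [0.1, 0.1, -0.4], "yaw": 0.0},
    {"delta_pos": [0, 0, -0.4], "yaw": 0.0},
    {"delta_pos": [0, 0, -0.3], "yaw": 0.0},
    {"delta_pos": [0, 0, 0], "yaw": 0.0}
  ]
}}

```text
t: 8.45
tcp_pos: [0.5167, 0.1615, 0.1189]
tool_rot: [0.095, 0.995, -0.002, -0.009]
force: [-0.7, -0.0, -2.6]
finger_gap: 0.268
```

Emit:
{"method": "send_rows", "body": {
  "commands": [
    {"delta_pos": [0, 0, -0.3], "yaw": 0.0},
    {"delta_pos": [0, 0, -0.2], "yaw": 0.0}
  ]
}}

```text
t: 8.7
tcp_pos: [0.517, 0.1615, 0.1139]
tool_rot: [0.095, 0.995, -0.001, -0.009]
force: [-0.5, 0.2, -2.3]
finger_gap: 0.27
```

Emit:
{"method": "send_rows", "body": {
  "commands": [
    {"delta_pos": [-0.05, 0, -0.2], "yaw": 0.0},
    {"delta_pos": [0, 0, -0.2], "yaw": 0.0},
    {"delta_pos": [0, 0, -0.2], "yaw": 0.0}
  ]
}}

```text
t: 9.07
tcp_pos: [0.5173, 0.161, 0.1099]
tool_rot: [0.095, 0.995, -0.002, -0.008]
force: [-0.7, -3.6, -0.4]
finger_gap: 0.272
```

Emit:
{"method": "send_rows", "body": {
  "commands": [
    {"delta_pos": [0, 0, -0.2], "yaw": 0.0},
    {"delta_pos": [0, 0, -0.2], "yaw": 0.0},
    {"delta_pos": [0, 0, -0.2], "yaw": 0.0}
  ]
}}

```text
t: 9.45
tcp_pos: [0.5174, 0.1606, 0.1036]
tool_rot: [0.095, 0.995, -0.002, -0.007]
force: [-1.4, -1.0, -0.9]
finger_gap: 0.271
```

Emit:
{"method": "send_rows", "body": {
  "commands": [
    {"delta_pos": [-0.03, 0, -0.2], "yaw": 0.0},
    {"delta_pos": [0, 0, -0.2], "yaw": 0.0},
    {"delta_pos": [0, 0, -0.2], "yaw": 0.0}
  ]
}}

```text
t: 9.82
tcp_pos: [0.5167, 0.1613, 0.0963]
tool_rot: [0.095, 0.995, -0.002, -0.008]
force: [-0.0, -0.4, -1.4]
finger_gap: 0.27
```

Emit:
{"method": "send_rows", "body": {
  "commands": [
    {"delta_pos": [0, 0, -0.15], "yaw": 0.0},
    {"delta_pos": [0, 0, -0.15], "yaw": 0.0}
  ]
}}

```text
t: 10.07
tcp_pos: [0.5165, 0.1615, 0.093]
tool_rot: [0.095, 0.995, -0.001, -0.008]
force: [-2.3, 0.0, 9.8]
finger_gap: 0.268
```

Emit:
{"method": "send_rows", "body": {
  "commands": [
    {"delta_pos": [0, 0, 0], "yaw": 0.0},
    {"delta_pos": [0, 0, 0], "yaw": 0.0}
  ]
}}

```text
t: 10.32
tcp_pos: [0.5166, 0.1615, 0.0934]
tool_rot: [0.095, 0.995, -0.001, -0.008]
force: [1.0, -0.1, -1.1]
finger_gap: 0.269
```

Emit:
{"method": "send_rows", "body": {
  "commands": [
    {"delta_pos": [0, 0, -0.08], "yaw": -0.05},
    {"delta_pos": [0, 0, -0.08], "yaw": -0.05},
    {"delta_pos": [0, 0, -0.08], "yaw": -0.05}
  ]
}}

```text
t: 10.7
tcp_pos: [0.5167, 0.1631, 0.0931]
tool_rot: [0.171, 0.985, 0.0, -0.008]
force: [-2.2, -0.8, 5.7]
finger_gap: 0.272
```

Emit:
{"method": "send_rows", "body": {
  "commands": [
    {"delta_pos": [0, -0.12, -0.08], "yaw": -0.05},
    {"delta_pos": [0, 0, -0.08], "yaw": -0.05},
    {"delta_pos": [0, -0.05, -0.08], "yaw": -0.05}
  ]
}}

```text
t: 11.08
tcp_pos: [0.5166, 0.1628, 0.0931]
tool_rot: [0.247, 0.969, 0.002, -0.007]
force: [-1.5, 0.7, 3.6]
finger_gap: 0.275
```

Emit:
{"method": "send_rows", "body": {
  "commands": [
    {"delta_pos": [0, -0.05, -0.08], "yaw": -0.05},
    {"delta_pos": [0, -0.05, -0.08], "yaw": -0.05}
  ]
}}

```text
t: 11.32
tcp_pos: [0.5168, 0.1626, 0.0931]
tool_rot: [0.296, 0.955, 0.003, -0.006]
force: [-1.8, 0.4, 3.8]
finger_gap: 0.266
```

Emit:
{"method": "send_rows", "body": {
  "commands": [
    {"delta_pos": [0, -0.05, -0.1], "yaw": -0.04},
    {"delta_pos": [0, -0.05, -0.1], "yaw": -0.04},
    {"delta_pos": [0, -0.03, -0.1], "yaw": -0.04}
  ]
}}

```text
t: 11.7
tcp_pos: [0.5167, 0.1625, 0.093]
tool_rot: [0.353, 0.936, 0.004, -0.005]
force: [-2.5, 0.3, 6.0]
finger_gap: 0.267
```

Emit:
{"method": "send_rows", "body": {
  "commands": [
    {"delta_pos": [0, -0.03, -0.1], "yaw": -0.03},
    {"delta_pos": [0, -0.03, -0.1], "yaw": -0.03}
  ]
}}

```text
t: 11.95
tcp_pos: [0.5165, 0.1625, 0.093]
tool_rot: [0.381, 0.925, 0.005, -0.005]
force: [-2.3, 0.4, 5.9]
finger_gap: 0.271
```

Emit:
{"method": "send_rows", "body": {
  "commands": [
    {"delta_pos": [0, -0.03, -0.1], "yaw": -0.03},
    {"delta_pos": [0, -0.03, -0.1], "yaw": -0.03},
    {"delta_pos": [0, -0.03, -0.1], "yaw": -0.03}
  ]
}}

```text
t: 12.32
tcp_pos: [0.5165, 0.1624, 0.093]
tool_rot: [0.422, 0.907, 0.006, -0.004]
force: [-2.6, 0.7, 7.3]
finger_gap: 0.271
```

Emit:
{"method": "send_rows", "body": {
  "commands": [
    {"delta_pos": [0, -0.03, -0.1], "yaw": -0.03},
    {"delta_pos": [0, -0.03, -0.1], "yaw": -0.03}
  ]
}}

```text
t: 12.58
tcp_pos: [0.5165, 0.1623, 0.093]
tool_rot: [0.449, 0.894, 0.006, -0.003]
force: [-2.3, 0.9, 5.8]
finger_gap: 0.269
```

Emit:
{"method": "send_rows", "body": {
  "commands": [
    {"delta_pos": [0, -0.03, -0.1], "yaw": -0.03},
    {"delta_pos": [0, -0.03, -0.1], "yaw": -0.03}
  ]
}}

```text
t: 12.82
tcp_pos: [0.5165, 0.1623, 0.093]
tool_rot: [0.475, 0.88, 0.006, -0.003]
force: [-2.4, 1.8, 5.3]
finger_gap: 0.271
```

Emit:
{"method": "send_rows", "body": {
  "commands": [
    {"delta_pos": [0, -0.03, -0.1], "yaw": -0.03},
    {"delta_pos": [0, -0.03, -0.1], "yaw": -0.03}
  ]
}}

```text
t: 13.08
tcp_pos: [0.5164, 0.1623, 0.093]
tool_rot: [0.501, 0.865, 0.007, -0.002]
force: [-1.5, 0.1, 5.8]
finger_gap: 0.275
```

Emit:
{"method": "send_rows", "body": {
  "commands": [
    {"delta_pos": [0, -0.03, -0.1], "yaw": -0.03},
    {"delta_pos": [0, -0.03, -0.1], "yaw": -0.03}
  ]
}}

```text
t: 13.32
tcp_pos: [0.5164, 0.1622, 0.0929]
tool_rot: [0.527, 0.85, 0.007, -0.001]
force: [-1.9, 0.9, 5.9]
finger_gap: 0.27
```

Emit:
{"method": "send_rows", "body": {
  "commands": [
    {"delta_pos": [0, -0.02, -0.1], "yaw": -0.03},
    {"delta_pos": [0, -0.02, -0.1], "yaw": -0.03}
  ]
}}

```text
t: 13.58
tcp_pos: [0.5163, 0.1622, 0.0928]
tool_rot: [0.552, 0.834, 0.008, -0.001]
force: [-2.8, -0.1, 6.0]
finger_gap: 0.273
```

Emit:
{"method": "send_rows", "body": {
  "commands": [
    {"delta_pos": [0, -0.02, -0.1], "yaw": -0.03},
    {"delta_pos": [0, -0.02, -0.1], "yaw": -0.03}
  ]
}}

```text
t: 13.82
tcp_pos: [0.5163, 0.1621, 0.0928]
tool_rot: [0.576, 0.817, 0.008, 0.0]
force: [-1.4, 0.2, 5.6]
finger_gap: 0.268
```

Emit:
{"method": "send_rows", "body": {
  "commands": [
    {"delta_pos": [0, -0.02, -0.1], "yaw": -0.03},
    {"delta_pos": [0, -0.02, -0.1], "yaw": -0.03}
  ]
}}

```text
t: 14.08
tcp_pos: [0.5163, 0.1621, 0.0926]
tool_rot: [0.601, 0.799, 0.008, 0.001]
force: [-1.7, 0.2, 4.9]
finger_gap: 0.271
```

Emit:
{"method": "send_rows", "body": {
  "commands": [
    {"delta_pos": [0, -0.02, -0.1], "yaw": -0.02},
    {"delta_pos": [0, -0.02, -0.1], "yaw": -0.02}
  ]
}}

```text
t: 14.32
tcp_pos: [0.5163, 0.1621, 0.0924]
tool_rot: [0.616, 0.787, 0.008, 0.001]
force: [-1.9, 0.9, 4.7]
finger_gap: 0.272
```

Emit:
{"method": "send_rows", "body": {
  "commands": [
    {"delta_pos": [0, -0.02, -0.1], "yaw": -0.02},
    {"delta_pos": [0, -0.02, -0.1], "yaw": -0.02}
  ]
}}

```text
t: 14.58
tcp_pos: [0.5158, 0.1617, 0.0901]
tool_rot: [0.633, 0.774, 0.008, 0.001]
force: [-0.0, 0.2, -1.8]
finger_gap: 0.275
```

Emit:
{"method": "send_rows", "body": {
  "commands": [
    {"delta_pos": [0, -0.02, -0.1], "yaw": -0.02},
    {"delta_pos": [0, -0.02, -0.1], "yaw": -0.02}
  ]
}}

```text
t: 14.82
tcp_pos: [0.5151, 0.1612, 0.0876]
tool_rot: [0.649, 0.761, 0.007, 0.001]
force: [-1.7, 1.4, 9.6]
finger_gap: 0.267
```

It dropped 5.5 mm at about 70° and now rests flush. I'll relax, release and retreat.

Emit:
{"method": "send_rows", "body": {
  "commands": [
    {"delta_pos": [0, 0, 0], "yaw": 0.0},
    {"delta_pos": [0, 0, 0], "yaw": 0.0},
    {"delta_pos": [0, 0, 0], "yaw": 0.0}
  ]
}}

```text
t: 15.2
tcp_pos: [0.5148, 0.1612, 0.0878]
tool_rot: [0.649, 0.761, 0.007, 0.001]
force: [-1.9, 0.5, 0.6]
finger_gap: 0.27
```

Emit:
{"method": "send_rows", "body": {
  "commands": [
    {"delta_pos": [0, 0, 0], "yaw": 0.0},
    {"delta_pos": [0, 0, 0], "yaw": 0.0},
    {"delta_pos": [0, 0, 0], "yaw": 0.0},
    {"delta_pos": [0, 0, 0], "yaw": 0.0}
  ],
  "grip": -0.1
}}

```text
t: 15.7
tcp_pos: [0.5173, 0.1613, 0.0882]
tool_rot: [0.65, 0.76, 0.009, 0.002]
force: [0.4, -0.2, 0.4]
finger_gap: 0.555
```

Emit:
{"method": "send_rows", "body": {
  "commands": [
    {"delta_pos": [0, 0, 0.8], "yaw": 0.0},
    {"delta_pos": [0, 0, 1.5], "yaw": 0.0},
    {"delta_pos": [0, 0, 3], "yaw": 0.0},
    {"delta_pos": [0, 0, 4], "yaw": 0.0},
    {"delta_pos": [0, 0, 4], "yaw": 0.0},
    {"delta_pos": [0, 0, 0], "yaw": 0.0},
    {"delta_pos": [0, 0, 0], "yaw": 0.0}
  ]
}}

```text
t: 16.58
tcp_pos: [0.5169, 0.1613, 0.2302]
tool_rot: [0.65, 0.76, 0.011, 0.004]
force: [-0.4, 0.2, -0.8]
finger_gap: 0.551
```

```bash
python3 - <<'E'
from h import *
s=manip.sense();print(s['t'],s['tcp_pos'].round(4),s['force'].round(2),s['finger_gap'])
a=manip.snapshot('scene');t=manip.snapshot('top');w=manip.snapshot('wrist')
t0=cv2.imread('pics/top0.png');a0=cv2.imread('pics/scene0.png')
for n,(x,y) in dict(beaker=(279,131),bottle=(127,198),jar=(392,217)).items(): print(n,'top diff',cv2.absdiff(t,t0)[y-15:y+15,x-15:x+15].mean().round(1))
cv2.imwrite('pics/c7.png',np.hstack([cv2.resize(a[130:260,220:370],(400,347)),cv2.resize(w[60:330,100:411],(400,347))]))
KT=cam('wrist',s);print(proj(KT,[.515,.161,.116])-[100,60])
E
```

```text
16.575 [0.5169 0.1613 0.2302] [-0.36  0.19 -0.77] 0.551464003523656
beaker top diff 19.8
bottle top diff 36.8
jar top diff 21.6
[[152.93849783 129.19115194]]
```

View pics/c7.png

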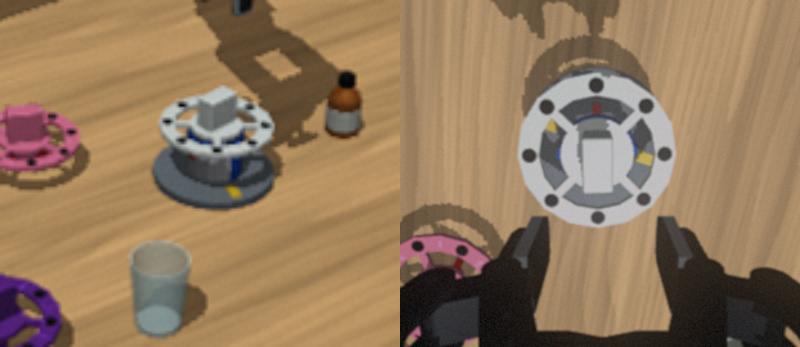

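The rack is locked flush and level, and the gripper is clear of it. The handle's top in the wrist crop is at (197,165), or (153,128) in full scale, against a predicted (152.9,129.2). The bottle and beaker are at their starting pixels in the scene view. The top-view difference is inconclusive because the arm and its shadow are in it, so I'll check all three numerically in the scene view and hand in.

```bash
python3 - <<'E'
from h import *
a=manip.snapshot('scene');a0=cv2.imread('pics/scene0.png')
for n,(x,y) in dict(beaker=(279,238),bottle=(349,169),jar=(141,234)).items():
    r=cv2.matchTemplate(a[y-35:y+35,x-35:x+35],a0[y-17:y+17,x-13:x+13],cv2.TM_CCOEFF_NORMED);_,v,_,l=cv2.minMaxLoc(r);print(n,round(v,3),'shift px',l[0]-22,l[1]-18)
s=manip.sense();print(s['t'],s['force'].round(2)); manip.sign_off()
E
```

```text
beaker 0.996 shift px 0 0
bottle 0.779 shift px 0 0
jar 0.998 shift px 0 0
16.775 [ 0.35 -0.14  0.4 ]
the job is handed in; nothing more can be done
```

I hung the white rack on the blue collar, locked it and handed the job in at about 17 s; no verdict was reported.

- **Insertion:** the lugs went down through the entry slots and landed on the ledge with the handle point at about 106 mm.
- **Locking:** I turned it clockwise under about 9 N until it dropped 5.5 mm into the notches at about 70° (1.22 rad). I then released it and backed the gripper off. The largest tool-force change I read was about 13 N, sampled only at the end of each move; the limit is 40 N.
- **Last checks:** the rack sits flush and level, with the handle point at about 101 mm. It lies within about 2 mm of where I put the collar axis, and the gripper was clear of it.
- **Beaker, bottle and jar:** all three show no shift in the scene view. The bottle's image match was weaker (0.78), possibly because of the arm's shadow. An earlier top-view comparison differed at all three; I put that down to the arm and its shadow and relied on the scene view instead.

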